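# Unsnap the dust-box cover and lay it on the batten rest

### The job

Open the sander's dust box on the work bench: squeeze the cover's flexible snap tab towards the rib opposite it, feeling for the depth (neither less nor more) at which it comes free of its hidden catch, and lift the cover straight off while you keep the tab pressed. Be gentle: do not crush the tab to the end of its travel and do not wrench the cover against the catch, shove it sideways or lean on the box. Then lower the cover right way up onto the middle of the two-batten wooden rest, square to it and lying flat across both battens, let go only once it lies there, and leave everything else on the bench where it is.

Things in the scene. Friction and masses are not known exactly. Their poses are not given: they have to be found in the camera images.
- dustbox: Black plastic dust box, ribbed sides, 130 x 104 mm (x, y), on a wooden board 160 x 136 x 12 mm fixed to the bench; a round spout (radius 17, 35 mm long) sticks out at +x. Open top 96 mm above the bench, walls 5 mm. Origin under the board's centre, z up. Inside, unseen, a slotted catch holds the hook; over 25 N in all between cover and box is too much.
- cover: Loose grey plastic cover, plate 118 (x) x 92 (y) x 5 mm, about 140 g, lying in the box's mouth flush with the rim, 1 mm play all round. Origin: centre of the plate's underside, z up. Two upright grips, 28 mm high and 48 mm over both along y, stand on it: pinch them along y and lift along z. A caught hook allows 1.5 mm of lift; a free one is clear of the catch after 15 mm.
- tab (a joint): Press of the springy tab towards the rib (cover -y), m: 0 at rest, stop 0.013. 2 N to start, then 1.2 N per mm. The catch lets go only in a band 2.2 mm wide, starting at 1 to 8.5 mm, different each time: less or more and the hook or its heel catches. Press 0.7 mm more, tug up lightly, repeat. Past 10.8 mm (15 N) the tab is spoiled; a 20 N squeeze drives it to the stop. Springs back when let go.
- tab_pad (a point): Where to press: on the tab's outer face (cover y = +24 mm), mid-width, 14 mm above the plate's top; moves with the tab. The tab is the thinner grip: 28 mm long (x), 4 mm thick, in a slot of the plate. Its leg hangs 21 mm below the plate's underside (cover x from -14 to 14 mm), with a hook out to y = +33 and a heel back to y = +14 mm.
- cover_rib (a point): On the outer face (cover y = -24 mm) of the fixed rib, the thicker grip: 40 mm long (x), 10 mm thick; mid-length, 14 mm above the plate's top, opposite the tab pad. It is stiff: a pinch that is not centred meets it first and shoves the cover hard against the box wall, and 1 mm off is enough; yield with the hand to the sideways and vertical force felt while closing, in small steps.
- rest: Wooden rest fixed to the bench: plywood base 150 x 130 x 8 mm and two battens along its y, 18 mm wide, 124 long, 26 high, centred at x = -46 and +46 mm; the tab's leg hangs in the 74 mm gap. Batten tops 34 mm above the bench. Origin under the base's centre, z up. The cover lies with its long x axis across the battens (along the rest's x, either way round).
- rest_top (a point): Centre of the rest at the height of the batten tops (34 mm above the bench): where the cover's origin is to come.
- tape: Tape measure, black case 70 x 36 x 66 mm, standing loose between box and rest; leave alone. Origin under its centre.
- sandblock: Cork sanding block with a rubber sole, 100 x 60 x 30 mm, loose; leave alone. Origin under its centre.
- offcut1: Loose board offcut 160 x 90 x 20 mm, the lower of a pile of two; leave alone. Origin under its centre.
- offcut2: Loose board offcut 150 x 90 x 20 mm lying on offcut1; leave alone. Origin under its centre.
- glue: White glue bottle, 60 mm across and 150 mm high, loose; leave alone. Origin under its centre.
- belt: Upright cardboard-brown sanding-belt ring, 90 mm across and 70 mm high, loose; leave alone. Origin under its centre.
- driver: Screwdriver lying loose on the far part of the bench; leave alone.
There are look-alikes about, which are no part of the job. Several things have the shape of the rest; the one meant has the colours described above.

How it is judged:
On the way, in this order (a step that is already met when the one before it is completed fails the run):
1. the tab is pressed in by more than 1.5 mm while the cover is still in the box's mouth (value of joint tab above 0.0015 m and z of cover in the frame of dustbox below 0.095 m), for 0.05 s.
2. the cover is lifted clear above the box (by more than 30 mm) (z of cover in the frame of dustbox above 0.121 m), for 0.1 s.
3. the cover, still held in the fingers, is brought down to within 8 mm of the batten tops over the middle of the rest (z of cover in the frame of rest_top below 0.008 m and horizontal distance between cover and rest_top below 0.02 m and contact force between the fingers and cover above 0.5 N), for 0.05 s.
At the end, for the whole second after the job is handed in: The cover lies at rest, right way up and flat (within 4 degrees) on both battens: its centre within 18 mm of the middle of the rest, its underside within 4 mm of the batten tops, its long axis within 0.2 rad of the rest's x axis (either way round), and its tab let go (sprung back) (horizontal distance between cover and rest_top below 0.018 m and z of cover in the frame of rest_top between -0.004 and 0.004 m and angle between cover's own z axis and vertical below 0.07 rad and angle between the x axis of cover and the x axis of rest, either way round below 0.2 rad and linear speed of cover below 0.02 m/s and value of joint tab below 0.0015 m); the robot touches nothing.
It fails at once if the snap tab is pressed past 10.8 mm and spoiled (value of joint tab above 0.0108 m).
It fails at once if the cover is wrenched or pressed against the box with more than 25 N (contact force between cover and dustbox above 25 N).
It fails at once if something presses on the box itself with more than 25 N (contact force between the arm and dustbox above 25 N).
It fails at once if a bystander is moved by more than 20 mm (distance of any of tape, sandblock, offcut1, offcut2, glue, belt, driver from where it was at the start of the episode above 0.02 m).
It also fails if it takes over 72 s, if anything falls off the work surface, if the arm or the gripper's body presses on something with over 40 N, if the wrist force passes 120 N, or if a joint passes its speed limit or range.

### The arm

A 6-joint arm with a two-finger parallel gripper is mounted at the origin on the work surface. World frame = base frame: x ahead of the robot, y to its left, z up, the work surface at z = 0. Lengths are in m, angles in rad, forces in N, time in s.
With the tool pointing down it reaches from about 0.275 to 0.75 m from the base axis. Payload 10.2 kg.
Tool frame: the origin (TCP) lies on the front face of the gripper's body, between the roots of the fingers; the fingertips stand 64 mm ahead of it and the grasp point (between the pads) lies 45 mm ahead of it (bot.tcp_to_tips is the distance from the TCP to the fingertips, in m); z points along the fingers, y is the direction in which the jaws open and shut (so a half turn about z gives the same grasp; the last joint's range is limited). The gripper opens to 88 mm and grips with 3 to 60 N. Pads are 18 mm wide; open, the fingers measure 123 mm over their backs; the gripper's body (75 mm by 187 mm) begins 45 mm behind the grasp point.
Start: joints at [-1.389, 0.313, 1.498, -0, 1.331, -0.223], TCP at [0.207, -0.483, 0.303] pointing down, gripper open.
Joint ranges: [-2.94, 2.94], [-0.97, 2.17], [0.19, 2.56], [-1.23, 4.37], [0.02, 3.11], [-2.88, 2.88]. Speed limits (rad/s): [2.39, 2.39, 3.01, 3.14, 3.14, 3.14].

### API

Orientations are given as a unit quaternion [w, x, y, z].
In Python, from station import sensors, grab_frame, bot gives the robot as it stands.
- The arm moves only by the shell command python3 -m jog 'ROWS' [OPENING] [FORCE]. ROWS is JSON, a list of rows, each an object with "linear": the shift along the world's x, y, z in cm, a list of three; "spin": the turn about the world's z in degrees. In form: [{"linear": [dx, dy, dz], "spin": spin}, ...]. A call has 1 to 8 rows; each row is the pose to reach, as a shift and turn from the pose commanded when the call began; what a row does not reach only later rows make up. A row lasts 1/12 s, in which the tool goes at most 41.7 mm and 7.16 degrees, less where a joint would pass 70% of its speed; a pose out of reach is approached as far as the arm can. A call with a gripper value outside its range is refused whole. OPENING is the opening, from 0 (shut) to 1 (fully open), set as the call begins (- or left out, the last holds). The fingers move at their own pace and stop on an object; FORCE is the grip in N (left out, the last holds). Time passes only in rows, so rows that repeat a pose let the fingers close. It gives the time, the measured TCP pose, the force and the opening at its end, in the units of the state.
- sensors.state(): the state, without advancing time (a new reading comes with each control period).
- grab_frame(name): name is "scene" or "top" or "wrist"; returns a dict with "pixels" (420x560x3 uint8, blue, green, red), "mtx" (3x3 intrinsics, pixels), "cam_to_world" (4x4, takes a point from camera to world coordinates); the wrist camera has in their place "tool_from_camera" (4x4, takes a point from camera to tool coordinates, whose origin is the TCP and whose axes are the flange's). Camera axes: x right, y up, looking along -z (the intrinsics and any distortion apply to the point x, -y, -z); pixel columns grow to the right and rows downward; lengths in m; the calibration is good to about 2 mm. The wrist camera is an equidistant fisheye: a pixel r from the principal point sees the ray r / f radians off the axis. A picture is of the moment at which its call begins: read the wrist's pose just before it. There is no depth.
- bot.close_job(): hands the job in, once; it reports no verdict.
The state is a dict: "t": time; "joint_pos": joint angles; "qd": joint speeds; "joint_efforts": joint torques, N m; "position": TCP position; "orientation": TCP orientation; "wrist_force": force on the tool from outside, world axes, zero at the start; "wrist_torque": the same for the moment, N m; "width": finger opening in m.
Only numpy, scipy, OpenCV 4.12 (cv2) and the standard library are available. Lean on these libraries where they do the work, as an engineer would, in place of code of your own. Each camera call takes 0.05 s, during which the arm holds its last target.

## Working session

There is one attempt and no reset: what is moved stays moved. The work goes in short steps, Python scripts to look and compute and a shell command to move; the robot and the scene stay as the last step left them, time stands still between calls to the robot, and variables do not carry over. Pictures are saved under pics/ and viewed, and the job is handed in when it is done.

```bash
ls; mkdir -p pics; python3 - <<'E'
from station import sensors, grab_frame, bot
import cv2
s=sensors.state(); print(s)
for n in ("scene","top","wrist"):
    f=grab_frame(n); cv2.imwrite(f"pics/{n}0.png",f["pixels"]); print(n,f["mtx"],f.get("cam_to_world",f.get("tool_from_camera")),[k for k in f])
E
```

```text
pics
{'t': 0.0, 'joint_pos': array([-1.38939428e+00,  3.13432543e-01,  1.49838339e+00, -2.30927890e-05,
        1.33097579e+00, -2.23387802e-01]), 'qd': array([ 1.02341198e-03, -1.88957074e-03,  7.09070661e-04, -6.10770832e-04,
       -8.07539652e-05, -1.40932756e-03]), 'joint_efforts': array([ 2.73439073e-03, -4.02205610e+01, -2.52270788e+01,  6.95639569e-02,
        3.52459936e-02, -6.38327765e-05]), 'position': array([ 0.20672178, -0.48242634,  0.30219016]), 'orientation': array([-5.99642144e-04,  9.79587240e-01,  2.01018603e-01,  1.37329327e-06]), 'wrist_force': array([-0.72406645, -0.02661265, -0.21123623]), 'wrist_torque': array([-0.0144242 , -0.0293555 ,  0.02093086]), 'width': 0.08804309890819179}
scene [[388.83876877   0.         279.76053308]
 [  0.         388.83876877 213.85483918]
 [  0.           0.           1.        ]] [[-3.51578050e-01 -7.56857279e-01  5.50962733e-01  1.12070363e+00]
 [ 9.36158572e-01 -2.84276912e-01  2.06866541e-01  2.04043432e-01]
 [ 5.75371979e-05  5.88518221e-01  8.08483952e-01  9.82711749e-01]
 [ 0.00000000e+00  0.00000000e+00  0.00000000e+00  
[... 160 characters left out ...]
         1.        ]] [[-0.00299423  0.99368727 -0.11214562  0.37334351]
 [-0.99997468 -0.00225131  0.00675063 -0.01204615]
 [ 0.00645554  0.11216299  0.99366885  1.38458517]
 [ 0.          0.          0.          1.        ]] ['pixels', 'mtx', 'cam_to_world']
wrist [[325.1922621    0.         278.44785175]
 [  0.         325.1922621  209.59081367]
 [  0.           0.           1.        ]] [[ 7.21766553e-04  9.64365237e-01  2.64573561e-01  6.73861760e-02]
 [ 9.99999237e-01 -4.30682193e-04 -1.15820744e-03  2.77694461e-04]
 [-1.00298787e-03  2.64574195e-01 -9.64364811e-01 -8.27552279e-02]
 [ 0.00000000e+00  0.00000000e+00  0.00000000e+00  1.00000000e+00]] ['pixels', 'mtx', 'tool_from_camera']
```

View pics/scene0.png

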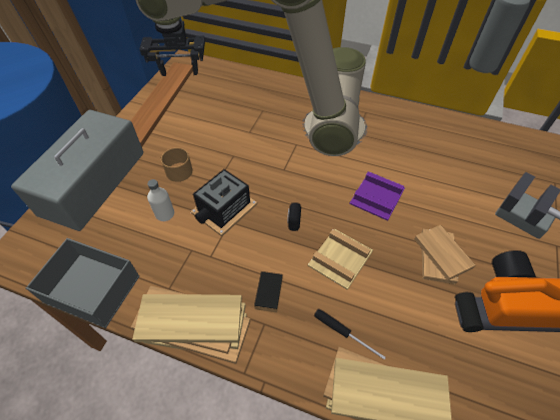

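View pics/top0.png

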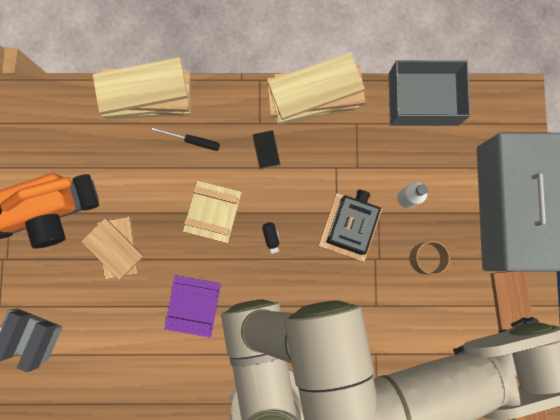

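View pics/wrist0.png

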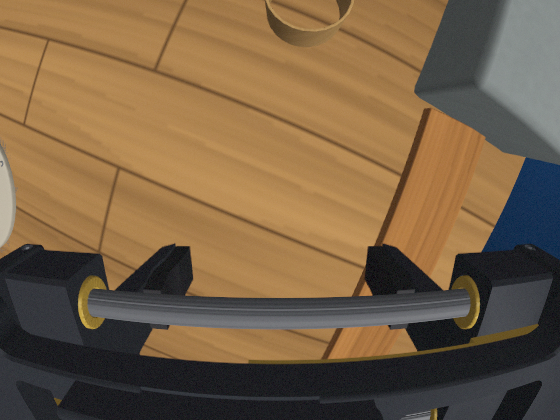

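The scene shows the dust box at top px (352,224) and scene px (222,200). Three things have the shape of the rest: wooden at top px (213,211), purple at (193,306) and grey at (28,340). I choose the wooden one and check it in a close crop.

```bash
python3 - <<'E'
import cv2,numpy as np
t=cv2.imread("pics/top0.png"); s=cv2.imread("pics/scene0.png")
a=cv2.resize(t[180:270,310:400],(540,540),interpolation=cv2.INTER_CUBIC)
b=cv2.resize(t[170:250,175:255],(540,540),interpolation=cv2.INTER_CUBIC)
cv2.imwrite("pics/c_top_box.png",a);cv2.imwrite("pics/c_top_rest.png",b)
c=cv2.resize(s[160:240,180:270],(720,600) ,interpolation=cv2.INTER_CUBIC) if 0 else cv2.resize(s[160:240,180:270],(675,600),interpolation=cv2.INTER_CUBIC)
cv2.imwrite("pics/c_sc_box.png",c)
d=cv2.resize(s[220:295,295:385],(720,600),interpolation=cv2.INTER_CUBIC)
cv2.imwrite("pics/c_sc_rest.png",d)
E
cat > h.py <<'E'
import numpy as np
from scipy.spatial.transform import Rotation as R
M={'scene':(388.83876877,279.76053308,213.85483918,np.array([[-3.51578050e-01,-7.56857279e-01,5.50962733e-01,1.12070363],[9.36158572e-01,-2.84276912e-01,2.06866541e-01,2.04043432e-01],[5.75371979e-05,5.88518221e-01,8.08483952e-01,9.82711749e-01]])),
'top':(490.38071353,279.55130155,214.51405214,np.array([[-0.00299423,0.99368727,-0.11214562,0.37334351],[-0.99997468,-0.00225131,0.00675063,-0.01204615],[0.00645554,0.11216299,0.99366885,1.38458517]]))}
def ray2z(n,u,v,z):
    f,cx,cy,T=M[n]; d=T[:,:3]@np.array([(u-cx)/f,-(v-cy)/f,-1]); o=T[:,3]
    return o+d*(z-o[2])/d[2]
def proj(n,p):
    f,cx,cy,T=M[n]; c=T[:,:3].T@(np.asarray(p)-T[:,3]); return np.array([cx+f*c[0]/-c[2],cy-f*c[1]/-c[2]])
E
```

```text
(no output)
```

View pics/c_top_box.png

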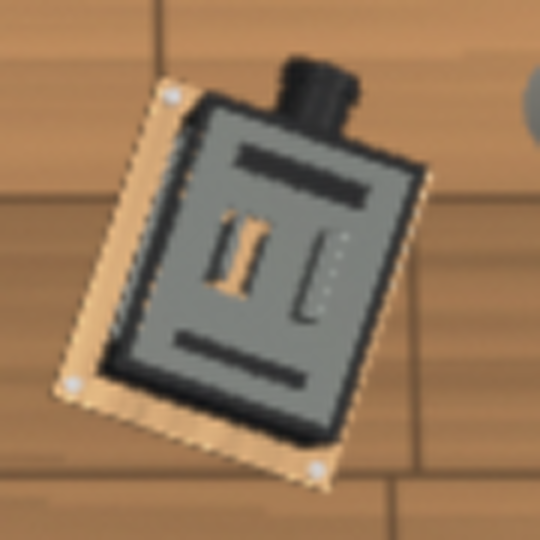

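View pics/c_top_rest.png

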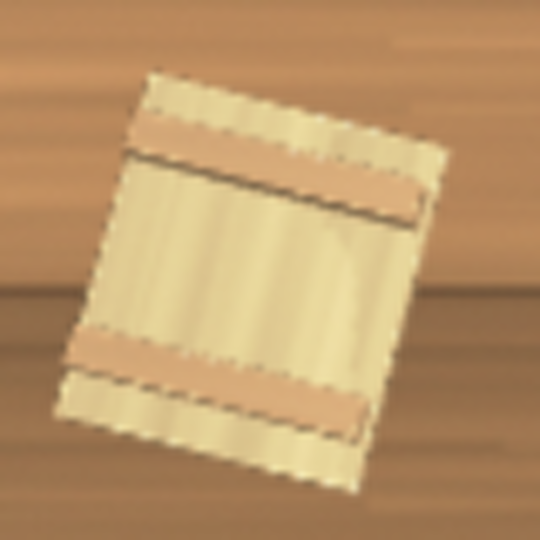

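View pics/c_sc_box.png

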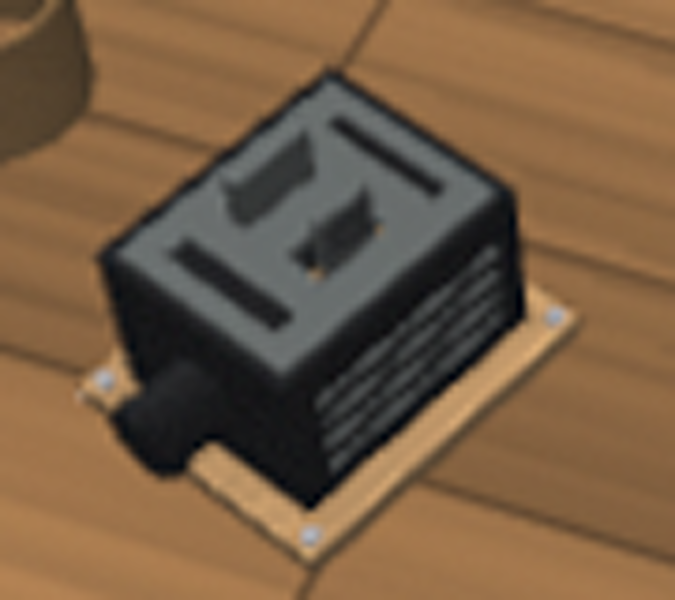

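View pics/c_sc_rest.png

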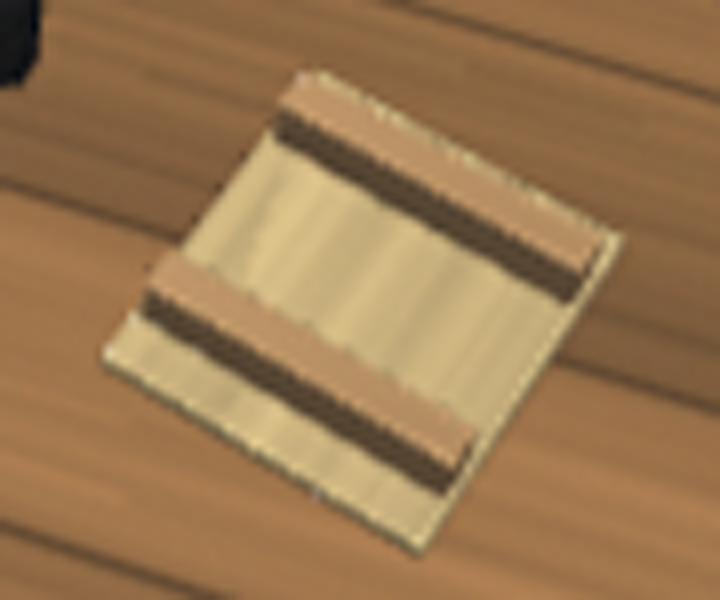

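```bash
python3 - <<'E'
from h import *
def fit(P,name):
    P=np.array(P)[:,:2]; # order: +x+y,+x-y,-x-y,-x+y
    c=P.mean(0); a=(P[0]+P[1]-P[2]-P[3])/2; b=(P[0]+P[3]-P[1]-P[2])/2
    print(name,c.round(4),'len',np.linalg.norm(a).round(4),np.linalg.norm(b).round(4),'yaw',np.degrees(np.arctan2(a[1],a[0])).round(2),np.degrees(np.arctan2(-b[0],b[1])).round(2)); return c
cr=lambda x,y,s,ox,oy:((x+.5)/s-.5+ox,(y+.5)/s-.5+oy)
box=[(205,93),(430,168),(328,445),(102,372)]
fit([ray2z('top',*cr(x,y,6,310,180),.096) for x,y in box],'rim')
brd=[(160,78),None,(328,492),(55,392)]
p=[ray2z('top',*cr(*q,6,310,180),.012) for q in (brd[0],brd[2])]; print('board diag mid',(p[0]+p[1])/2,np.linalg.norm(p[0]-p[1]))
s=7.5
sb=[(105,255),(333,70),(515,190),(282,378)] # scene: order? 
q=[ray2z('scene',*cr(x,y,s,180,160),.096) for x,y in sb]; print(np.array(q).round(3)); print(np.mean(q,0))
# rest: base top z=.008
s=540/80
r=[(150,72),(449,150),(357,493),(53,415)]
fit([ray2z('top',*cr(x,y,s,175,170),.008) for x,y in r],'rest top')
s=8
r=[(105,352),(420,552),(625,235),(312,70)]
q=np.array([ray2z('scene',*cr(x,y,s,295,220),.008) for x,y in r]);fit(q,'rest scene')
E
```

```text
rim [ 0.4921 -0.2173] len 0.1317 0.1041 yaw -21.2 -18.46
board diag mid [ 0.49299656 -0.21973666  0.012     ] 0.2088058422607608
[[ 0.536 -0.285  0.096]
 [ 0.417 -0.244  0.096]
 [ 0.45  -0.148  0.096]
 [ 0.566 -0.194  0.096]]
[ 0.49215584 -0.21793119  0.096     ]
rest top [0.5384 0.1695] len 0.1493 0.1307 yaw -14.63 -14.69
rest scene [0.5372 0.1706] len 0.1495 0.1295 yaw -14.19 165.42
```

The wooden rest (plywood base, brown battens) is the right one. It is at (0.538, 0.170), yaw about -14.5°. The box is at (0.492, -0.218), yaw about -20°, with the spout at the top in the top view and the tab on the left. I'll move over the box now.

```bash
python3 -m jog '[{"linear":[2.5,2.3,1],"spin":-6},{"linear":[6,5.5,1],"spin":-12},{"linear":[9,8.5,1],"spin":-18},{"linear":[12,11,1],"spin":-24},{"linear":[15,14,1],"spin":-30},{"linear":[18,17,0],"spin":-36},{"linear":[21,20,0],"spin":-40},{"linear":[24,23,0],"spin":-43}]' 1 5; python3 -m jog '[{"linear":[2,2,0],"spin":0},{"linear":[4,3.2,-1],"spin":0},{"linear":[4.5,3.4,-2],"spin":0},{"linear":[4.5,3.4,-2],"spin":0},{"linear":[4.5,3.4,-2],"spin":0}]'
cat > look.py <<'E'
import sys,cv2
from h import *
from station import sensors, grab_frame
def w(name):
    s=sensors.state(); f=grab_frame("wrist"); cv2.imwrite(f"pics/{name}.png",f["pixels"])
    q=s["orientation"]; Rt=R.from_quat([q[1],q[2],q[3],q[0]]).as_matrix()
    T=np.eye(4);T[:3,:3]=Rt;T[:3,3]=s["position"]; W=T@f["tool_from_camera"]
    np.save(f"pics/{name}.npy",W); print(s["t"],s["position"].round(4),'yaw',np.degrees(np.arctan2(Rt[1,0],Rt[0,0])).round(2),'F',s["wrist_force"].round(2),'M',s["wrist_torque"].round(2),'w',round(s["width"]*1000,2))
    return W
def wray(name,u,v,z):
    W=np.load(f"pics/{name}.npy"); f,cx,cy=325.1922621,278.44785175,209.59081367
    dx,dy=u-cx,v-cy; r=np.hypot(dx,dy); th=r/f
    d=np.array([np.sin(th)*dx/max(r,1e-9),-np.sin(th)*dy/max(r,1e-9),-np.cos(th)]); d=W[:3,:3]@d;o=W[:3,3]
    return o+d*(z-o[2])/d[2]
def wproj(name,p):
    W=np.load(f"pics/{name}.npy"); f,cx,cy=325.1922621,278.44785175,209.59081367
    c=W[:3,:3].T@(np.asarray(p)-W[:3,3]); th=np.arctan2(np.hypot(c[0],c[1]),-c[2]); h=np.hypot(c[0],c[1])
    return np.array([cx+f*th*c[0]/h,cy-f*th*c[1]/h])
if __name__=="__main__": w(sys.argv[1])
E
python3 look.py w1
```

```text
t: 0.82
position: [0.4389, -0.2596, 0.3023]
orientation: [-0.0, 0.985, -0.174, -0.0]
wrist_force: [0.5, -1.1, -0.2]
width: 0.0879
t: 1.23
position: [0.4824, -0.2278, 0.2822]
orientation: [-0.0, 0.985, -0.172, -0.001]
wrist_force: [0.7, -0.4, 1.0]
width: 0.0879
1.2333 [ 0.4824 -0.2278  0.2822] yaw -19.81 F [ 0.75 -0.4   1.03] M [ 0.09 -0.01 -0.01] w 87.95
```

View pics/w1.png

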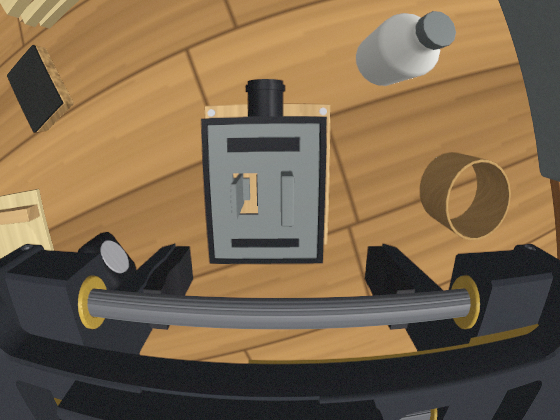

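The wrist view shows the cover at about (266,190), the tab at about (240,193) beside its slot, and the rib at about (288,197), which is longer. I'll enlarge it to measure.

```bash
python3 - <<'E'
import cv2
t=cv2.imread("pics/w1.png")
cv2.imwrite("pics/w1c.png",cv2.resize(t[105:275,190:340],(750,850),interpolation=cv2.INTER_CUBIC)[:600])
cv2.imwrite("pics/w1d.png",cv2.resize(t[105:275,190:340],(530,600),interpolation=cv2.INTER_CUBIC))
E
```

```text
(no output)
```

View pics/w1c.png

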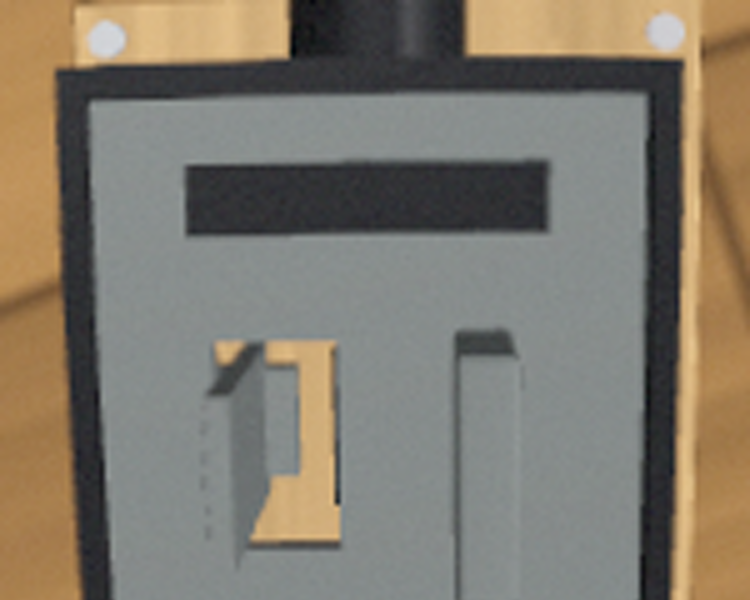

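View pics/w1d.png

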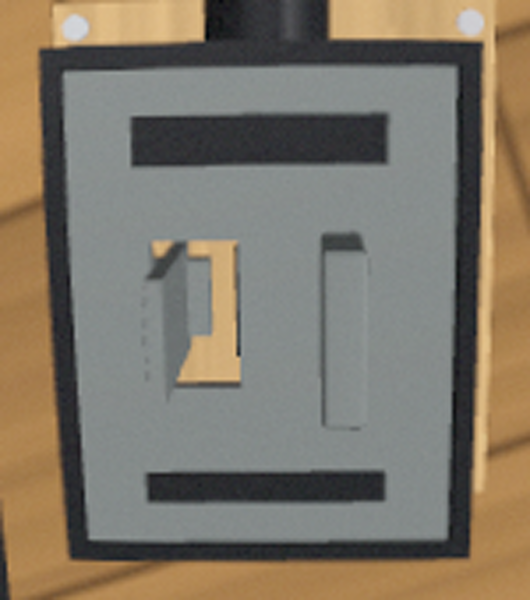

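```bash
python3 - <<'E'
from look import *
cr=lambda x,y:((x+.5)*150/530-.5+190,(y+.5)*170/600-.5+105)
def fit(c,z):
    P=np.array([wray('w1',*cr(*p),z) for p in c])[:,:2]; a=(P[0]+P[1]-P[2]-P[3])/2; b=(P[0]+P[3]-P[1]-P[2])/2
    print(P.mean(0).round(4),np.linalg.norm(a).round(4),np.linalg.norm(b).round(4),np.degrees(np.arctan2(a[1],a[0])).round(2),np.degrees(np.arctan2(-b[0],b[1])).round(2))
fit([(62,70),(458,66),(448,541),(88,541)],.096)
fit([(40,50),(483,42),(468,556),(72,558)],.096)
yaw=np.radians(-20);c=np.array([.4922,-.2178])
def loc(x,y,z):
    p=wray('w1',*cr(x,y),z)[:2]-c; return (np.array([[np.cos(yaw),np.sin(yaw)],[-np.sin(yaw),np.cos(yaw)]])@p).round(4)
for q in [(323,249),(366,249),(368,429),(325,429)]: print('rib',loc(*q,.124))
for q in [(148,278),(165,278),(185,245),(168,398)]: print('tab',loc(*q,.124))
E
```

```text
[ 0.4935 -0.2193] 0.119 0.0927 -19.37 -19.59
[ 0.4938 -0.2198] 0.129 0.1033 -19.36 -19.21
rib [ 0.0224 -0.0153]
rib [ 0.0224 -0.0244]
rib [-0.0177 -0.0254]
rib [-0.0178 -0.0159]
tab [0.0161 0.0222]
tab [0.0161 0.0186]
tab [0.0232 0.0141]
tab [-0.0108  0.0186]
```

```bash
python3 -m jog '[{"linear":[0.5,0.4,-2],"spin":0.4},{"linear":[1.1,0.8,-4],"spin":0.4},{"linear":[1.1,0.8,-6],"spin":0.4},{"linear":[1.1,0.8,-7.0],"spin":0.4},{"linear":[1.1,0.8,-7.0],"spin":0.4},{"linear":[1.1,0.8,-7.0],"spin":0.4}]' 0.75; python3 look.py w2
```

```text
t: 1.78
position: [0.4937, -0.2202, 0.2136]
orientation: [0.0, 0.986, -0.169, 0.0]
wrist_force: [0.3, -0.6, -0.2]
width: 0.0663
1.7833 [ 0.4937 -0.2202  0.2136] yaw -19.47 F [ 0.33 -0.63 -0.24] M [ 0.01 -0.01  0.02] w 66.26
```

View pics/w2.png

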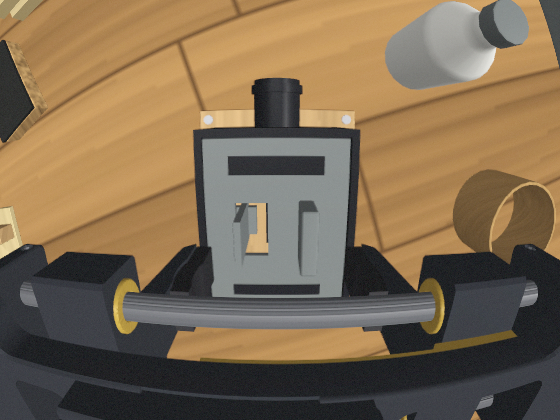

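```bash
python3 - <<'E'
import cv2
t=cv2.imread("pics/w2.png")
cv2.imwrite("pics/w2c.png",cv2.resize(t[190:300,205:345],(760,597),interpolation=cv2.INTER_CUBIC))
E
```

```text
(no output)
```

View pics/w2c.png

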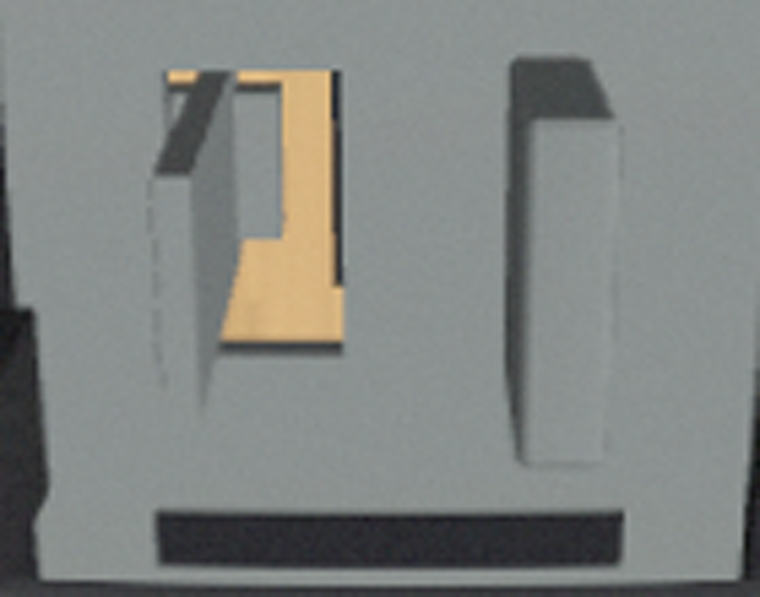

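```bash
python3 - <<'E'
from look import *
k=140/760
cr=lambda x,y:((x+.5)*k-.5+205,(y+.5)*k-.5+190)
yaw=np.radians(-19.47);c=np.array([.4937,-.2202])
def loc(x,y,z):
    p=wray('w2',*cr(x,y),z)[:2]-c; return (np.array([[np.cos(yaw),np.sin(yaw)],[-np.sin(yaw),np.cos(yaw)]])@p*1000).round(2)
for q in [(527,120),(617,118),(606,466),(520,464)]: print('rib',loc(*q,.124))
for q in [(152,176),(190,176),(163,403),(201,410)]: print('tab',loc(*q,.124))
for q in [(157,512),(624,511),(622,565),(158,566)]: print('stripe',loc(*q,.096))
E
```

```text
rib [ 19.4  -13.47]
rib [ 19.61 -22.68]
rib [-19.88 -23.1 ]
rib [-19.51 -13.65]
tab [13.38 24.98]
tab [13.4  21.02]
tab [-12.31  24.96]
tab [-13.08  20.86]
stripe [-40.92  30.68]
stripe [-40.69 -29.42]
stripe [-48.79 -29.58]
stripe [-49.03  31.01]
```

```bash
python3 -m jog '[{"linear":[0.03,0.09,-2],"spin":0},{"linear":[0.03,0.09,-3.5],"spin":0},{"linear":[0.03,0.09,-4.5],"spin":0},{"linear":[0.03,0.09,-5],"spin":0},{"linear":[0.03,0.09,-5],"spin":0},{"linear":[0.03,0.09,-5],"spin":0}]' 0.6 4; python3 look.py w3
```

```text
t: 2.33
position: [0.4946, -0.2187, 0.1636]
orientation: [0.0, 0.986, -0.169, 0.001]
wrist_force: [0.3, 0.4, -0.2]
width: 0.0527
2.3333 [ 0.4946 -0.2187  0.1636] yaw -19.41 F [ 0.31  0.37 -0.2 ] M [0.05 0.03 0.01] w 52.69
```

View pics/w3.png

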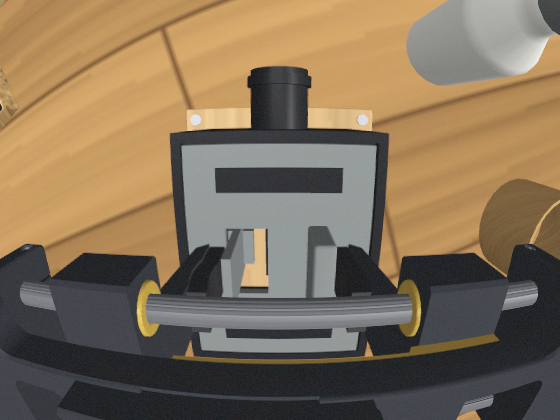

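Both grips stand between the fingers with even gaps. Now I close in small steps.

```bash
cat > st.py <<'E'
from station import sensors
import numpy as np
from scipy.spatial.transform import Rotation as R
s=sensors.state(); y=np.radians(-19.4); ex=np.array([np.cos(y),np.sin(y),0]); ey=np.array([-np.sin(y),np.cos(y),0])
p=s["position"]-np.array([.4936,-.2195,0]); F=s["wrist_force"]; q=s["orientation"]; Rt=R.from_quat([q[1],q[2],q[3],q[0]]).as_matrix()
print(f't {s["t"]:.2f} w {s["width"]*1000:.2f} pos cx {p@ex*1000:.2f} cy {p@ey*1000:.2f} z {s["position"][2]*1000:.2f} | F cx {F@ex:.2f} cy {F@ey:.2f} z {F[2]:.2f} | M {s["wrist_torque"]@ex:.2f} {s["wrist_torque"]@ey:.2f} {s["wrist_torque"][2]:.2f} yaw {np.degrees(np.arctan2(Rt[1,0],Rt[0,0])):.2f}')
E
H='[{"linear":[0,0,0],"spin":0},{"linear":[0,0,0],"spin":0},{"linear":[0,0,0],"spin":0}]'
python3 -m jog '[{"linear":[0,0,0],"spin":0},{"linear":[0,0,0],"spin":0},{"linear":[0,0,0],"spin":0}]' 0.575 3 >/dev/null; python3 st.py
python3 -m jog '[{"linear":[0,0,0],"spin":0},{"linear":[0,0,0],"spin":0},{"linear":[0,0,0],"spin":0}]' 0.562 3 >/dev/null; python3 st.py
python3 -m jog '[{"linear":[0,0,0],"spin":0},{"linear":[0,0,0],"spin":0},{"linear":[0,0,0],"spin":0}]' 0.555 3 >/dev/null; python3 st.py
```

```text
t 2.63 w 51.04 pos cx 0.43 cy 1.19 z 163.26 | F cx -1.32 cy -0.90 z -0.07 | M 0.06 0.05 0.05 yaw -19.40
t 2.88 w 49.15 pos cx 0.31 cy 1.23 z 162.89 | F cx -0.78 cy 1.04 z -0.51 | M 0.04 0.05 0.04 yaw -19.41
t 3.13 w 49.11 pos cx 0.28 cy 1.22 z 162.80 | F cx -0.25 cy -1.02 z -0.04 | M 0.03 0.02 -0.02 yaw -19.41
```

```bash

python3 -m jog '[{"linear":[0,0,0],"spin":0},{"linear":[0,0,0],"spin":0},{"linear":[0,0,0],"spin":0}]' 0.548 3 >/dev/null; python3 st.py
python3 -m jog '[{"linear":[0,0,0],"spin":0},{"linear":[0,0,0],"spin":0},{"linear":[0,0,0],"spin":0}]' 0.54 3 >/dev/null; python3 st.py
python3 -m jog '[{"linear":[0,0,0],"spin":0}]'>/dev/null; python3 st.py
python3 -m jog '[{"linear":[0,0,0],"spin":0}]'>/dev/null; python3 st.py
```

```text
t 3.38 w 48.25 pos cx 0.31 cy 1.18 z 162.82 | F cx 0.68 cy -0.88 z -0.19 | M -0.07 0.06 -0.03 yaw -19.41
t 3.63 w 47.59 pos cx 0.29 cy 1.19 z 162.83 | F cx 0.31 cy -0.62 z 0.15 | M -0.10 0.02 -0.04 yaw -19.41
t 3.72 w 47.80 pos cx 0.31 cy 1.19 z 162.81 | F cx 0.99 cy -0.92 z 0.38 | M -0.07 -0.03 -0.01 yaw -19.41
t 3.80 w 47.49 pos cx 0.29 cy 1.22 z 162.81 | F cx -0.04 cy -0.92 z 0.25 | M -0.04 0.06 0.04 yaw -19.41
```

```bash

python3 -m jog '[{"linear":[0,0,0],"spin":0},{"linear":[-0.01,-0.028,0],"spin":0},{"linear":[-0.01,-0.028,0],"spin":0}]' 0.532 4 >/dev/null; python3 st.py
python3 -m jog '[{"linear":[0,0,0],"spin":0}]'>/dev/null; python3 st.py
python3 -m jog '[{"linear":[-0.01,-0.028,0],"spin":0},{"linear":[-0.01,-0.028,0],"spin":0}]' 0.525 5 >/dev/null; python3 st.py
python3 -m jog '[{"linear":[0,0,0],"spin":0}]'>/dev/null; python3 st.py
```

```text
t 4.05 w 46.91 pos cx 0.29 cy 1.07 z 162.81 | F cx 0.62 cy 1.08 z 0.01 | M 0.19 -0.00 -0.02 yaw -19.41
t 4.13 w 47.03 pos cx 0.29 cy 1.07 z 162.82 | F cx -0.23 cy 1.11 z 0.31 | M 0.23 0.04 0.03 yaw -19.41
t 4.30 w 46.36 pos cx 0.30 cy 0.70 z 162.83 | F cx -0.40 cy 1.26 z 0.02 | M 0.29 0.05 -0.02 yaw -19.40
t 4.38 w 46.51 pos cx 0.27 cy 0.71 z 162.81 | F cx -0.84 cy 1.80 z 0.62 | M 0.24 0.03 0.03 yaw -19.41
```

```bash

python3 -m jog '[{"linear":[0.01,0.028,0],"spin":0},{"linear":[0.01,0.028,0],"spin":0},{"linear":[0.01,0.028,0],"spin":0}]' >/dev/null; python3 st.py
python3 -m jog '[{"linear":[0,0,0],"spin":0}]'>/dev/null; python3 st.py
python3 -m jog '[{"linear":[0,0,0],"spin":0}]'>/dev/null; python3 st.py
python3 -m jog '[{"linear":[0.01,0.028,0],"spin":0},{"linear":[0.01,0.028,0],"spin":0}]' >/dev/null; python3 st.py
python3 -m jog '[{"linear":[0,0,0],"spin":0}]'>/dev/null; python3 st.py
```

```text
t 4.63 w 46.26 pos cx 0.31 cy 0.80 z 162.84 | F cx -0.26 cy -0.61 z 0.66 | M -0.05 0.01 0.04 yaw -19.41
t 4.72 w 46.56 pos cx 0.30 cy 0.81 z 162.85 | F cx -0.53 cy -0.77 z -0.39 | M -0.07 0.09 0.07 yaw -19.41
t 4.80 w 46.22 pos cx 0.33 cy 0.83 z 162.84 | F cx -0.67 cy -0.93 z -0.26 | M -0.06 0.02 0.02 yaw -19.41
t 4.97 w 46.54 pos cx 0.29 cy 1.08 z 162.83 | F cx -0.18 cy -3.27 z -0.24 | M -0.30 0.10 -0.03 yaw -19.40
t 5.05 w 46.17 pos cx 0.30 cy 1.05 z 162.86 | F cx -0.31 cy -1.55 z 0.13 | M -0.33 0.18 -0.03 yaw -19.41
```

```bash

python3 -m jog '[{"linear":[-0.01,-0.026,0],"spin":0},{"linear":[-0.01,-0.026,0],"spin":0},{"linear":[-0.01,-0.026,0],"spin":0}]' 0.522 6 >/dev/null; python3 st.py
python3 -m jog '[{"linear":[0,0,0.06],"spin":0},{"linear":[0,0,0.12],"spin":0}]'>/dev/null; python3 st.py
python3 -m jog '[{"linear":[0,0,0.04],"spin":0},{"linear":[0,0,0.08],"spin":0}]'>/dev/null; python3 st.py
python3 -m jog '[{"linear":[0,0,0.04],"spin":0},{"linear":[0,0,0.04],"spin":0}]'>/dev/null; python3 st.py
```

```text
t 5.30 w 46.00 pos cx 0.30 cy 0.85 z 162.85 | F cx -0.02 cy -2.42 z -0.88 | M -0.31 0.12 -0.02 yaw -19.41
t 5.47 w 45.87 pos cx 0.20 cy 0.89 z 163.77 | F cx 0.25 cy -2.20 z -3.02 | M -0.52 0.03 -0.02 yaw -19.40
t 5.63 w 46.20 pos cx 0.16 cy 0.95 z 164.60 | F cx 0.51 cy -1.93 z -4.67 | M -0.39 -0.09 -0.04 yaw -19.41
t 5.80 w 46.46 pos cx 0.17 cy 1.08 z 164.96 | F cx 0.83 cy -1.86 z -5.85 | M -0.35 -0.07 -0.01 yaw -19.40
```

```bash

python3 -m jog '[{"linear":[0,0,-0.08],"spin":0},{"linear":[-0.005,-0.014,-0.16],"spin":0},{"linear":[-0.01,-0.028,-0.2],"spin":0}]' >/dev/null; python3 st.py
python3 -m jog '[{"linear":[0,0,0],"spin":0}]' >/dev/null; python3 st.py
python3 -m jog '[{"linear":[-0.006,-0.017,0],"spin":0},{"linear":[-0.012,-0.033,0],"spin":0},{"linear":[-0.012,-0.033,0],"spin":0}]' 0.514 7 >/dev/null; python3 st.py
python3 -m jog '[{"linear":[0,0,0],"spin":0}]' >/dev/null; python3 st.py
```

```text
t 6.05 w 46.29 pos cx 0.40 cy 0.86 z 163.39 | F cx -0.36 cy 0.12 z 0.44 | M 0.16 0.08 0.02 yaw -19.41
t 6.13 w 46.32 pos cx 0.41 cy 0.85 z 163.41 | F cx 0.26 cy 0.28 z -0.19 | M 0.14 0.01 -0.00 yaw -19.41
t 6.38 w 45.72 pos cx 0.35 cy 0.48 z 163.36 | F cx 0.37 cy 1.73 z 0.45 | M 0.31 0.02 -0.00 yaw -19.41
t 6.47 w 45.41 pos cx 0.35 cy 0.43 z 163.34 | F cx -0.37 cy 0.85 z 0.06 | M 0.35 -0.05 -0.00 yaw -19.41
```

```bash

python3 -m jog '[{"linear":[0.005,0.014,0],"spin":0},{"linear":[0.005,0.014,0],"spin":0}]' >/dev/null; python3 st.py
python3 -m jog '[{"linear":[0,0,0.06],"spin":0},{"linear":[0,0,0.12],"spin":0}]'>/dev/null; python3 st.py
python3 -m jog '[{"linear":[0,0,0.05],"spin":0},{"linear":[0,0,0.1],"spin":0},{"linear":[0,0,0.1],"spin":0}]'>/dev/null; python3 st.py
```

```text
t 6.63 w 45.61 pos cx 0.37 cy 0.48 z 163.33 | F cx 0.60 cy 0.43 z 0.51 | M 0.29 0.00 -0.03 yaw -19.41
t 6.80 w 45.29 pos cx 0.14 cy 0.39 z 164.27 | F cx 0.27 cy 0.02 z -0.49 | M 0.08 -0.04 0.02 yaw -19.40
t 7.05 w 45.50 pos cx 0.07 cy 0.43 z 165.02 | F cx 0.62 cy 0.50 z -4.70 | M -0.05 -0.10 -0.02 yaw -19.41
```

```bash

python3 -m jog '[{"linear":[0,0,-0.1],"spin":0},{"linear":[0,0,-0.21],"spin":0},{"linear":[-0.006,-0.017,-0.21],"spin":0}]' >/dev/null; python3 st.py
python3 -m jog '[{"linear":[-0.006,-0.017,0],"spin":0},{"linear":[-0.006,-0.017,0],"spin":0},{"linear":[-0.006,-0.017,0],"spin":0}]' 0.506 8 >/dev/null; python3 st.py
python3 -m jog '[{"linear":[0,0,0],"spin":0}]' >/dev/null; python3 st.py
```

```text
t 7.30 w 45.56 pos cx 0.38 cy 0.29 z 163.39 | F cx 0.33 cy 0.06 z -1.31 | M 0.08 0.05 -0.03 yaw -19.41
t 7.55 w 44.25 pos cx 0.35 cy 0.04 z 163.43 | F cx -0.40 cy -0.39 z -1.17 | M 0.07 -0.00 0.01 yaw -19.41
t 7.63 w 44.70 pos cx 0.35 cy 0.06 z 163.42 | F cx 1.18 cy -0.65 z -1.22 | M -0.02 -0.02 0.03 yaw -19.40
```

Depth is about 3.4 mm and the pinch is well centred. I tug again.

```bash

python3 -m jog '[{"linear":[0,0,0.06],"spin":0},{"linear":[0,0,0.12],"spin":0}]'>/dev/null; python3 st.py
python3 -m jog '[{"linear":[0,0,0.05],"spin":0},{"linear":[0,0,0.1],"spin":0},{"linear":[0,0,0.1],"spin":0}]'>/dev/null; python3 st.py
```

```text
t 7.80 w 44.85 pos cx 0.25 cy 0.11 z 164.53 | F cx 0.00 cy 0.17 z -1.34 | M 0.03 0.04 0.01 yaw -19.41
t 8.05 w 44.63 pos cx 0.09 cy 0.20 z 165.08 | F cx 0.34 cy 0.23 z -6.54 | M -0.04 -0.12 -0.02 yaw -19.40
```

```bash

python3 -m jog '[{"linear":[0,0,-0.1],"spin":0},{"linear":[0,0,-0.21],"spin":0},{"linear":[-0.006,-0.017,-0.21],"spin":0}]' >/dev/null; python3 st.py
python3 -m jog '[{"linear":[-0.006,-0.017,0],"spin":0},{"linear":[-0.006,-0.017,0],"spin":0},{"linear":[-0.006,-0.017,0],"spin":0}]' 0.498 9 >/dev/null; python3 st.py
python3 -m jog '[{"linear":[0,0,0],"spin":0}]' >/dev/null; python3 st.py
python3 -m jog '[{"linear":[0,0,0.06],"spin":0},{"linear":[0,0,0.12],"spin":0}]'>/dev/null; python3 st.py
python3 -m jog '[{"linear":[0,0,0.05],"spin":0},{"linear":[0,0,0.1],"spin":0},{"linear":[0,0,0.1],"spin":0}]'>/dev/null; python3 st.py
```

```text
t 8.30 w 44.82 pos cx 0.45 cy -0.08 z 163.62 | F cx 0.26 cy 0.72 z -0.82 | M 0.16 0.02 0.02 yaw -19.41
t 8.55 w 43.78 pos cx 0.38 cy -0.33 z 163.61 | F cx 0.64 cy -0.61 z -0.89 | M 0.05 0.04 -0.05 yaw -19.41
t 8.63 w 43.81 pos cx 0.40 cy -0.34 z 163.61 | F cx 0.05 cy -0.24 z -0.16 | M 0.08 -0.01 0.00 yaw -19.41
t 8.80 w 44.36 pos cx 0.22 cy -0.28 z 164.63 | F cx -0.79 cy 0.30 z -0.47 | M 0.02 0.00 0.04 yaw -19.41
t 9.05 w 44.03 pos cx 0.08 cy -0.19 z 165.16 | F cx 1.43 cy -0.09 z -5.82 | M -0.13 -0.18 -0.01 yaw -19.40
```

```bash

python3 -m jog '[{"linear":[0,0,-0.1],"spin":0},{"linear":[0,0,-0.22],"spin":0},{"linear":[-0.006,-0.017,-0.22],"spin":0}]' >/dev/null; python3 st.py
python3 -m jog '[{"linear":[-0.006,-0.017,0],"spin":0},{"linear":[-0.006,-0.017,0],"spin":0},{"linear":[-0.006,-0.017,0],"spin":0}]' 0.490 10 >/dev/null; python3 st.py
python3 -m jog '[{"linear":[0,0,0],"spin":0}]' >/dev/null; python3 st.py
python3 -m jog '[{"linear":[0,0,0.06],"spin":0},{"linear":[0,0,0.12],"spin":0}]'>/dev/null; python3 st.py
python3 -m jog '[{"linear":[0,0,0.05],"spin":0},{"linear":[0,0,0.1],"spin":0},{"linear":[0,0,0.1],"spin":0}]'>/dev/null; python3 st.py
```

```text
t 9.30 w 43.83 pos cx 0.43 cy -0.40 z 163.61 | F cx -0.59 cy -0.10 z -0.53 | M 0.19 0.02 -0.03 yaw -19.41
t 9.55 w 43.39 pos cx 0.39 cy -0.70 z 163.60 | F cx 0.59 cy 0.41 z -0.99 | M 0.07 -0.03 -0.00 yaw -19.41
t 9.63 w 43.41 pos cx 0.38 cy -0.68 z 163.59 | F cx 0.25 cy -0.02 z -0.01 | M 0.09 -0.01 0.00 yaw -19.41
t 9.80 w 43.10 pos cx 0.20 cy -0.60 z 164.59 | F cx -0.19 cy 0.45 z -1.25 | M 0.10 -0.03 -0.07 yaw -19.40
t 10.05 w 43.60 pos cx 0.10 cy -0.58 z 165.20 | F cx 0.25 cy 0.30 z -6.42 | M -0.10 -0.11 -0.01 yaw -19.40
```

```bash

python3 -m jog '[{"linear":[0,0,-0.1],"spin":0},{"linear":[0,0,-0.22],"spin":0},{"linear":[-0.006,-0.017,-0.22],"spin":0}]' >/dev/null; python3 st.py
python3 -m jog '[{"linear":[-0.006,-0.017,0],"spin":0},{"linear":[-0.006,-0.017,0],"spin":0},{"linear":[-0.006,-0.017,0],"spin":0}]' 0.482 11 >/dev/null; python3 st.py
python3 -m jog '[{"linear":[0,0,0],"spin":0}]' >/dev/null; python3 st.py
python3 -m jog '[{"linear":[0,0,0.06],"spin":0},{"linear":[0,0,0.12],"spin":0}]'>/dev/null; python3 st.py
python3 -m jog '[{"linear":[0,0,0.05],"spin":0},{"linear":[0,0,0.1],"spin":0},{"linear":[0,0,0.1],"spin":0}]'>/dev/null; python3 st.py
```

```text
t 10.30 w 43.25 pos cx 0.40 cy -0.77 z 163.57 | F cx -0.02 cy 0.17 z -0.67 | M 0.19 0.05 -0.02 yaw -19.41
t 10.55 w 42.41 pos cx 0.39 cy -1.05 z 163.59 | F cx 1.04 cy 0.24 z -0.64 | M 0.09 -0.04 -0.01 yaw -19.41
t 10.63 w 42.22 pos cx 0.39 cy -1.05 z 163.59 | F cx 0.10 cy 0.17 z 0.10 | M 0.07 -0.03 0.03 yaw -19.41
t 10.80 w 42.89 pos cx 0.20 cy -0.97 z 164.59 | F cx -0.25 cy -0.37 z -1.49 | M 0.04 -0.02 0.03 yaw -19.40
t 11.05 w 42.77 pos cx 0.30 cy -0.99 z 165.71 | F cx -0.32 cy -0.45 z -1.13 | M 0.06 -0.01 0.01 yaw -19.41
```

It came free at about 5.4 mm (only the cover's weight is felt at 2.1 mm of lift). I go slightly deeper to sit inside the band, then lift straight.

```bash

python3 -m jog '[{"linear":[-0.006,-0.017,0],"spin":0},{"linear":[-0.006,-0.017,0],"spin":0}]' 0.476 12 >/dev/null; python3 st.py
python3 -m jog '[{"linear":[0,0,0.06],"spin":0},{"linear":[0,0,0.12],"spin":0},{"linear":[0,0,0.18],"spin":0}]'>/dev/null; python3 st.py
```

```text
t 11.22 w 42.29 pos cx 0.26 cy -1.19 z 165.60 | F cx 0.59 cy -0.10 z -0.97 | M 0.10 0.01 0.01 yaw -19.41
t 11.47 w 42.13 pos cx 0.29 cy -1.17 z 167.49 | F cx 0.79 cy -0.77 z -1.15 | M 0.04 -0.00 -0.02 yaw -19.41
```

```bash

python3 -m jog '[{"linear":[0,0,0.1],"spin":0},{"linear":[0,0,0.2],"spin":0},{"linear":[0,0,0.3],"spin":0},{"linear":[0,0,0.4],"spin":0}]'>/dev/null; python3 st.py
python3 -m jog '[{"linear":[0,0,0.15],"spin":0},{"linear":[0,0,0.3],"spin":0},{"linear":[0,0,0.45],"spin":0},{"linear":[0,0,0.6],"spin":0}]'>/dev/null; python3 st.py
python3 -m jog '[{"linear":[0,0,0.2],"spin":0},{"linear":[0,0,0.4],"spin":0},{"linear":[0,0,0.6],"spin":0},{"linear":[0,0,0.8],"spin":0}]'>/dev/null; python3 st.py
```

```text
t 11.80 w 42.24 pos cx 0.31 cy -1.17 z 171.59 | F cx -0.71 cy 0.41 z -1.85 | M 0.08 -0.05 -0.02 yaw -19.41
t 12.13 w 42.30 pos cx 0.31 cy -1.18 z 177.64 | F cx 0.41 cy 0.42 z -1.27 | M 0.05 0.12 -0.04 yaw -19.41
t 12.47 w 41.88 pos cx 0.31 cy -1.19 z 185.68 | F cx 0.20 cy -0.42 z -1.07 | M 0.05 0.02 0.03 yaw -19.41
```

```bash

python3 -m jog '[{"linear":[0,0,0.5],"spin":0},{"linear":[0,0,1.5],"spin":0},{"linear":[0,0,3],"spin":0},{"linear":[0,0,5],"spin":0},{"linear":[0,0,7],"spin":0},{"linear":[0,0,8.5],"spin":0},{"linear":[0,0,9.5],"spin":0},{"linear":[0,0,10],"spin":0}]'>/dev/null; python3 st.py; python3 look.py w4
```

```text
t 13.13 w 42.04 pos cx 0.48 cy -1.22 z 287.29 | F cx 0.26 cy 0.23 z -1.26 | M 0.08 0.10 0.04 yaw -19.40
13.1333 [ 0.4936 -0.2208  0.2873] yaw -19.4 F [ 0.32  0.13 -1.26] M [0.11 0.07 0.04] w 42.04
```

View pics/w4.png

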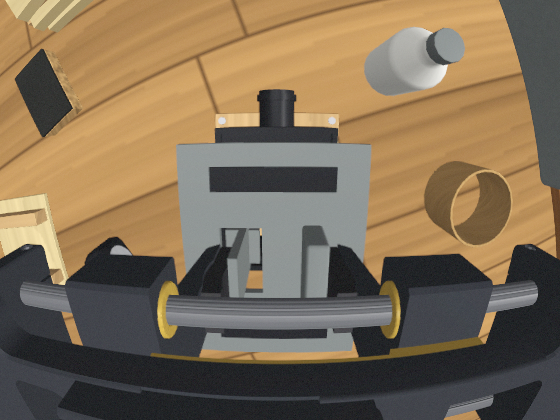

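The cover is lifted off level in the fingers. I carry it over to the rest.

```bash

python3 -m jog '[{"linear":[0.1,1,0],"spin":0.5},{"linear":[0.4,3,0],"spin":1},{"linear":[0.8,6,0],"spin":2},{"linear":[1.2,9,0],"spin":3},{"linear":[1.6,12,0],"spin":4},{"linear":[2,15,0],"spin":4.9},{"linear":[2.4,18,0],"spin":4.9},{"linear":[2.7,21,0],"spin":4.9}]'>/dev/null; python3 st.py
python3 -m jog '[{"linear":[0.3,3,0],"spin":0},{"linear":[0.6,6,0],"spin":0},{"linear":[0.9,9,0],"spin":0},{"linear":[1.2,12,0],"spin":0},{"linear":[1.4,14.5,0],"spin":0},{"linear":[1.6,16.5,-1],"spin":0},{"linear":[1.68,17.8,-2],"spin":0},{"linear":[1.68,17.8,-3],"spin":0}]'; python3 -m jog '[{"linear":[0,0,0],"spin":0},{"linear":[0,0,0],"spin":0}]'; python3 look.py w5; python3 -c "
from station import grab_frame;import cv2
for n in('top','scene'): cv2.imwrite(f'pics/{n}1.png',grab_frame(n)['pixels'])"
```

```text
t 13.85 w 42.03 pos cx -45.17 cy 207.81 z 284.38 | F cx 0.18 cy -0.64 z -2.07 | M 0.10 -0.01 0.03 yaw -14.47
t: 14.52
position: [0.5365, 0.1695, 0.2537]
orientation: [-0.0, 0.992, -0.125, -0.001]
wrist_force: [-0.0, -0.2, -1.0]
width: 0.0419
t: 14.68
position: [0.537, 0.1665, 0.2545]
orientation: [0.0, 0.992, -0.127, -0.001]
wrist_force: [0.4, -0.7, -0.6]
width: 0.0421
14.6833 [0.537  0.1665 0.2545] yaw -14.54 F [ 0.4  -0.7  -0.56] M [ 0.07 -0.01  0.02] w 42.06
```

View pics/w5.png

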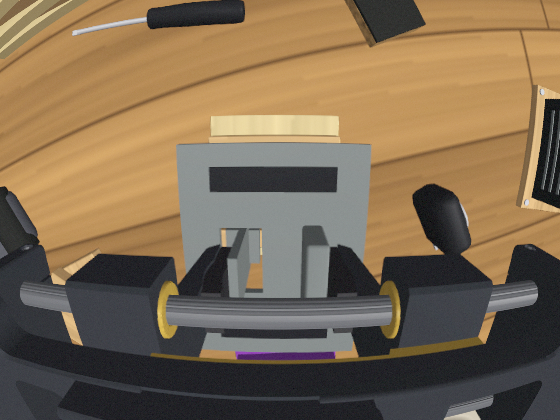

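View pics/scene1.png

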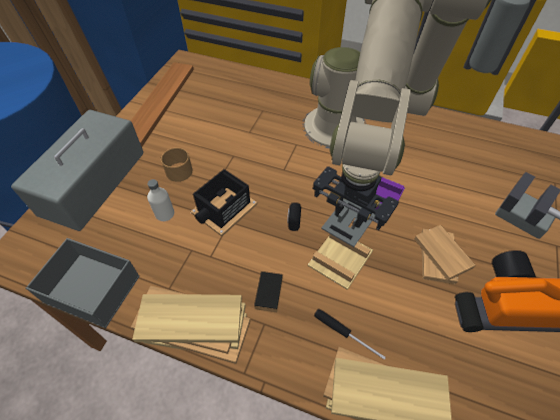

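```bash

python3 -m jog '[{"linear":[0,0,-1],"spin":0},{"linear":[0,0,-3],"spin":0},{"linear":[0,0,-5],"spin":0},{"linear":[0,0,-7],"spin":0},{"linear":[0,0,-9],"spin":0},{"linear":[0,0,-10.5],"spin":0},{"linear":[0,0,-11.5],"spin":0},{"linear":[0,0,-12],"spin":0}]'; python3 -m jog '[{"linear":[0,0,-0.3],"spin":0},{"linear":[0,0,-0.5],"spin":0}]'; python3 look.py w6
```

```text
t: 15.5
position: [0.5369, 0.1669, 0.134]
orientation: [0.0, 0.992, -0.126, -0.001]
wrist_force: [-0.0, -0.1, -1.4]
width: 0.0421
t: 15.67
position: [0.5376, 0.1672, 0.1307]
orientation: [-0.0, 0.992, -0.126, 0.0]
wrist_force: [-0.3, -0.4, -1.0]
width: 0.0416
15.6667 [0.5376 0.1672 0.1307] yaw -14.52 F [-0.3  -0.35 -0.99] M [0.07 0.04 0.02] w 41.63
```

View pics/w6.png

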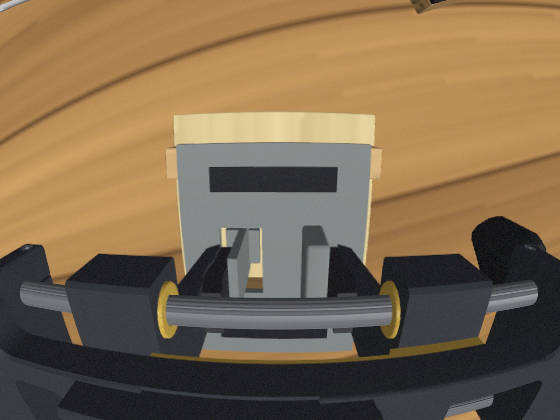

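It is square and centred: the batten ends at (167,163) and (381,163) are symmetric about the cover, 177 to 371. I lower slowly and feel for contact.

```bash

python3 -m jog '[{"linear":[0,0,-0.5],"spin":0},{"linear":[0,0,-1],"spin":0},{"linear":[0,0,-1.5],"spin":0},{"linear":[0,0,-1.8],"spin":0},{"linear":[0,0,-2],"spin":0},{"linear":[0,0,-2],"spin":0}]'>/dev/null; python3 st.py
python3 -m jog '[{"linear":[0,0,-0.1],"spin":0},{"linear":[0,0,-0.15],"spin":0},{"linear":[0,0,-0.15],"spin":0}]'>/dev/null; python3 st.py
python3 -m jog '[{"linear":[0,0,-0.07],"spin":0},{"linear":[0,0,-0.12],"spin":0},{"linear":[0,0,-0.12],"spin":0}]'>/dev/null; python3 st.py
```

```text
t 16.22 w 41.54 pos cx -87.41 cy 379.29 z 109.94 | F cx -0.04 cy -0.37 z -1.68 | M 0.09 0.04 -0.02 yaw -14.51
t 16.47 w 42.32 pos cx -87.25 cy 379.36 z 108.97 | F cx 0.26 cy 0.36 z -1.84 | M 0.03 0.05 0.02 yaw -14.51
t 16.72 w 42.15 pos cx -87.29 cy 379.33 z 107.67 | F cx 0.34 cy 0.79 z -0.92 | M 0.04 0.11 0.03 yaw -14.51
```

```bash

python3 -m jog '[{"linear":[0,0,-0.05],"spin":0},{"linear":[0,0,-0.08],"spin":0},{"linear":[0,0,-0.08],"spin":0}]'>/dev/null; python3 st.py
python3 -m jog '[{"linear":[0,0,-0.05],"spin":0},{"linear":[0,0,-0.08],"spin":0},{"linear":[0,0,-0.08],"spin":0}]'>/dev/null; python3 st.py
```

```text
t 16.97 w 42.18 pos cx -87.28 cy 379.30 z 106.87 | F cx -0.25 cy -0.29 z -1.93 | M 0.08 0.04 0.00 yaw -14.51
t 17.22 w 41.91 pos cx -87.23 cy 379.32 z 106.37 | F cx -1.33 cy -1.12 z 2.00 | M -0.08 0.22 0.02 yaw -14.51
```

```bash

python3 -m jog '[{"linear":[0,0,-0.04],"spin":0},{"linear":[0,0,-0.04],"spin":0},{"linear":[0,0,-0.04],"spin":0}]'>/dev/null; python3 st.py
python3 -m jog '[{"linear":[0.022,0.085,0],"spin":0},{"linear":[0.022,0.085,0],"spin":0}]' 0.496 >/dev/null; python3 st.py
python3 -m jog '[{"linear":[0.022,0.085,0],"spin":0},{"linear":[0.022,0.085,0],"spin":0}]' 0.516 >/dev/null; python3 st.py
python3 -m jog '[{"linear":[0.022,0.085,0],"spin":0},{"linear":[0.022,0.085,0],"spin":0}]' 0.536 >/dev/null; python3 st.py
python3 -m jog '[{"linear":[0.015,0.06,0],"spin":0},{"linear":[0.015,0.06,0],"spin":0},{"linear":[0.015,0.06,0],"spin":0}]' 0.556 >/dev/null; python3 st.py
```

```text
t 17.47 w 41.84 pos cx -87.19 cy 379.28 z 105.96 | F cx -1.18 cy -3.21 z 4.19 | M -0.21 0.27 0.01 yaw -14.51
t 17.63 w 43.93 pos cx -87.21 cy 380.29 z 105.89 | F cx -1.42 cy -2.18 z 5.13 | M -0.15 0.13 -0.04 yaw -14.50
t 17.80 w 45.29 pos cx -87.24 cy 381.21 z 105.91 | F cx 0.37 cy -1.67 z 4.40 | M -0.18 0.12 0.03 yaw -14.50
t 17.97 w 47.39 pos cx -87.33 cy 382.06 z 105.88 | F cx 0.33 cy -0.75 z 5.41 | M -0.27 -0.03 -0.01 yaw -14.50
t 18.22 w 49.16 pos cx -87.83 cy 382.60 z 105.31 | F cx 0.48 cy 0.68 z -0.20 | M 0.04 0.07 -0.02 yaw -14.50
```

Released with the forces back at zero. I open fully, then retreat upwards.

```bash

python3 -m jog '[{"linear":[0,0,0],"spin":0},{"linear":[0,0,0],"spin":0},{"linear":[0,0,0],"spin":0},{"linear":[0,0,0],"spin":0}]' 0.75 >/dev/null; python3 st.py
python3 -m jog '[{"linear":[0,0,0.5],"spin":0},{"linear":[0,0,1.5],"spin":0},{"linear":[0,0,3],"spin":0},{"linear":[0,0,6],"spin":0},{"linear":[0,0,9],"spin":0},{"linear":[0,0,12],"spin":0},{"linear":[0,0,14],"spin":0},{"linear":[0,0,14.5],"spin":0}]' >/dev/null; python3 look.py w7
python3 -m jog '[{"linear":[-3,0,0.5],"spin":0},{"linear":[-6,0,1],"spin":0},{"linear":[-9,0,1],"spin":0},{"linear":[-12,0,1],"spin":0},{"linear":[-14,0,1],"spin":0},{"linear":[-14,0,1],"spin":0}]' >/dev/null;  python3 st.py; python3 -c "
from station import grab_frame;import cv2
for n in('top','scene'): cv2.imwrite(f'pics/{n}2.png',grab_frame(n)['pixels'])
s=cv2.imread('pics/scene2.png'); cv2.imwrite('pics/sc2c.png',cv2.resize(s[210:295,290:390],None,fx=7,fy=7,interpolation=cv2.INTER_CUBIC))
"
```

```text
t 18.55 w 66.11 pos cx -87.59 cy 382.59 z 105.67 | F cx -0.23 cy -0.33 z 0.47 | M 0.06 0.04 0.01 yaw -14.51
19.2167 [0.5389 0.1706 0.2553] yaw -14.5 F [0.43 1.07 0.  ] M [ 0.07 -0.02  0.01] w 65.88
t 19.77 w 65.87 pos cx -222.70 cy 335.16 z 259.74 | F cx 0.41 cy 0.18 z 1.23 | M 0.06 -0.02 -0.00 yaw -14.45
```

View pics/w7.png

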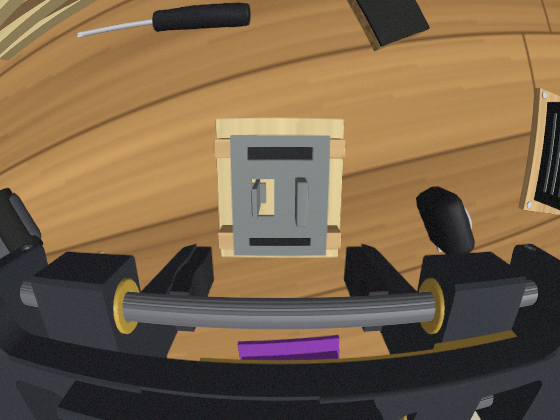

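View pics/sc2c.png

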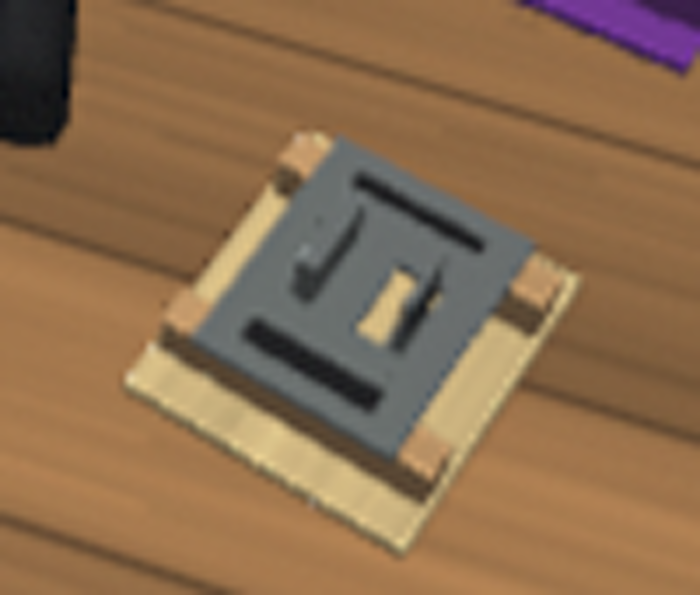

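View pics/top2.png

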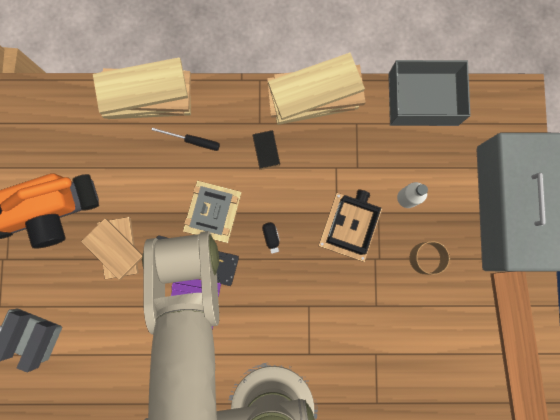

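```bash
python3 - <<'E'
from look import *
import cv2
t=cv2.imread('pics/w7.png'); cv2.imwrite('pics/w7c.png',cv2.resize(t[110:265,205:355],None,fx=3.8,fy=3.8,interpolation=cv2.INTER_CUBIC))
C=[(231,136),(329.5,136),(328,255),(232.5,255)]
P=np.array([wray('w7',*p,.039) for p in C])[:,:2];a=(P[0]+P[1]-P[2]-P[3])/2
print('cover',P.mean(0),np.linalg.norm(a),np.degrees(np.arctan2(a[1],a[0])))
B=[(216.5,139),(344.5,139),(340,248),(219.5,248)] # batten outer ends? coarse
P=np.array([wray('w7',*p,.034) for p in B])[:,:2];print('battens',P.mean(0))
B=[(217,120),(344,120)]
P=np.array([wray('w7',*p,.008) for p in B])[:,:2];y=np.radians(-14.5);print('base +x edge -75mm',P.mean(0)-.075*np.array([np.cos(y),np.sin(y)]))
E
```

```text
cover [0.5371672  0.16902584] 0.11732201265227397 -14.38219113271243
battens [0.53853878 0.1687859 ]
base +x edge -75mm [0.53662836 0.16890578]
```

View pics/w7c.png

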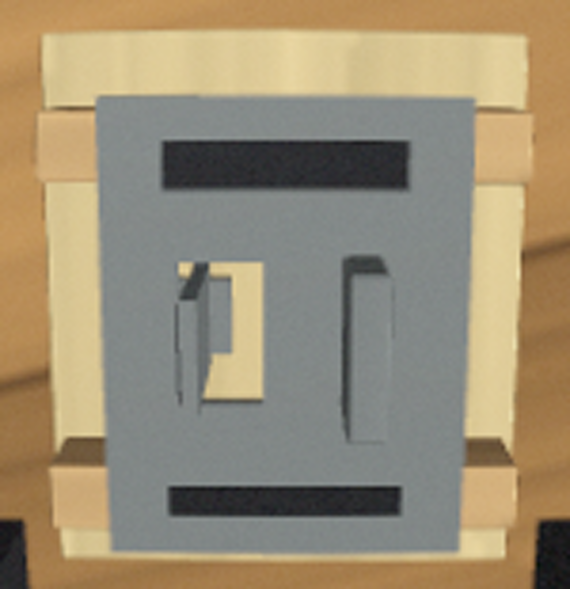

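The cover lies flat and centred within 2 mm, with the tab sprung back at (255,200). Nothing else has moved, so I hand in.

```bash
python3 -c "
from station import bot; print(bot.close_job())"
```

```text
the job is handed in; nothing more can be done
None
```

The cover is off the dust box and lying right way up on the wooden rest. I handed the job in with the robot's clock at about 20 s. The hand-in reports no verdict.

- **Opening:** I pressed the tab in steps of about 0.7 mm, with a light upward tug after each. I recentred the hand whenever I felt sideways force. The hook stayed caught up to about 4.7 mm and came free at about 5.5 mm; I went to about 6 mm for margin and lifted straight off. The wrist force stayed under about 7 N throughout. I cannot measure the force between cover and box directly.
- **Placing:** I lowered the cover until I felt it touch the battens. I then let go in steps, moving the hand with the opening fingers so the cover did not slide.
- **Last checks:** From the wrist picture, the cover's centre is within about 2 mm of the rest's middle, and its long axis is within about 0.5° of the rest's. It looks flat on both battens with the tab sprung back. The gripper is clear, and in the top view the other objects look where they were at the start.
- **Disagreements:** My estimates of the rest's centre differ by 1–2 mm between cameras, well inside the 18 mm tolerance. I judged flatness by eye and did not measure it. No check failed.

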